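Clear the paint scale and put the check weight on it

ROBOT

A 6-joint arm with a two-finger parallel gripper is mounted at the origin on the work surface. World frame = base frame: x ahead of the robot, y to its left, z up, the work surface at z = 0. Lengths are in m, angles in rad, forces in N, time in s.
With the tool pointing down it reaches from about 0.375 to 0.975 m from the base axis. Payload 3.8 kg.
Tool frame: the origin (TCP) lies midway between the tips of the shut fingers; the grasp point (between the pads) lies 19 mm behind it; z points along the fingers, y is the line along which they close (so a half turn about z gives the same grasp; the last joint's range is limited). The gripper opens to 85 mm and grips with 20 to 120 N. Pads are 22 mm wide; open, the fingers measure 114 mm over their backs; the gripper's body (76 mm by 85 mm) begins 54 mm behind the grasp point. The pads swing forward as they close: fully open they stand 13 mm farther back than shut.
Start: joints at [1.187, 0.264, 1.604, -0, 1.274, -0.037], TCP at [0.229, 0.635, 0.197] pointing down, gripper open.
Joint ranges: [-2.63, 2.63], [-0.94, 2.18], [0.31, 2.57], [-1.31, 4.45], [0, 2.66], [-2.55, 2.55]. Speed limits (rad/s): [2.57, 2.57, 3.14, 3.14, 3.14, 3.14].

INTERFACE

Orientations are given as a rotation vector (axis times angle).
In Python, from workcell import status, read_camera, workorder, masks_of gives the robot as it stands.
- The arm moves only by the tool drive_tool, never from a script. Its argument "rows" is a list of rows, each a list of 7 numbers: the turn, a rotation vector about the tool's x, y, z in degrees, then the shift along the tool's x, y, z in m, then the opening, from 0 (shut) to 1 (fully open). In form: [[ax, ay, az, tx, ty, tz, claw], ...]. A call has 1 to 8 rows; each row shifts and turns the commanded pose from where the row before left it, along the tool's axes as they then stand; what a row does not reach is not made up. A row lasts 1/12 s, in which the tool goes at most 41.7 mm and 7.16 degrees, less where a joint would pass 70% of its speed; a pose out of reach is approached as far as the arm can. A call is refused whole if a number of a shift passes 0.0417 or a number of a turn 7.16, either way. A call with a gripper value outside its range is refused whole. The fingers move at their own pace and stop on an object; "force" is the grip in N (left out, the last holds). Time passes only in rows, so rows that do not move let the fingers close. It gives the time, the measured TCP pose, the force, the opening and the grip force at its end, in the units of the state.
- status.read_state(): the state, without advancing time (a new reading comes with each control period).
- read_camera(name): name is "side" or "top" or "wrist"; returns a dict with "color" (400x640x3 uint8, red, green, blue), "intrinsics" (3x3 intrinsics, pixels), "world_from_camera" (4x4, takes a point from camera to world coordinates); the wrist camera has in their place "mount" (4x4, takes a point from camera to tool coordinates, whose origin is the TCP and whose axes are the flange's). Camera axes: x right, y up, looking along -z (the intrinsics and any distortion apply to the point x, -y, -z); pixel columns grow to the right and rows downward; lengths in m; the calibration is good to about 2 mm. A picture is of the moment at which its call begins: read the wrist's pose just before it. There is no depth.
- workorder.finish_job(): hands the job in; it is judged then, once.
Trained networks look in a picture, given as the dict that the camera call returned (one of the last four; its "shot" number tells which), for a name from the list of things; names that differ only in an ending like _2 or _b are one class to them, and where a whole thing is asked for, a point or a joint stands for the part that bears it (a point fixed in the world has none). Each returns a list of dicts, best first, with "score" (0 to 1); they miss things now and then, are a little off and sometimes report something else, mostly with a low value. They report only what shows in the picture. A call takes as long as a camera call.
- masks_of(picture, name): "mask" (400x640 bool, what is visible of it) and "bbox" ([left, top, right, bottom] in pixels, round what is visible of it).
The state is a dict: "time": time; "q": joint angles; "joint_vel": joint speeds; "joint_torque": joint torques, N m; "tool_pos": TCP position; "tcp_rot": TCP orientation; "wrist_force": force on the tool from outside, world axes, zero at the start; "torque": the same for the moment, N m; "width": opening from 0.0 (shut) to 1.0 (fully open); "grip_force": force on a finger pad.
Only numpy, scipy, OpenCV 4.12 (cv2) and the standard library are available. Lean on these libraries where they do the work, as an engineer would, in place of code of your own. Each camera call takes 0.05 s, during which the arm holds its last target. There are 200 camera calls.

TASK

Clear the stack of three sample tins off the weighing scale, one at a time from the top down, standing each tin upright and wholly on the round mat of its own colour. When all three are on their mats, stand the brass check weight upright inside the circle marked in the middle of the empty scale pan. Do not drop or knock over anything, and leave the jug and the hardener can where they are.

Things in the scene. Friction and masses are not known exactly. Their poses are not given: they have to be found in the camera images.
- blue_tin: Closed round tin, steel with a blue band and blue lid, 36 mm diameter, 44 mm high, about 60 g, loose; at the start on top of the stack, standing on the yellow tin's flat lid. Origin: centre of its underside, z up (round: yaw has no meaning).
- yellow_tin: Closed round tin, steel with a yellow band and yellow lid, 50 mm diameter, 50 mm high, about 130 g, loose; at the start in the middle of the stack, standing on the red tin's flat lid. Origin: centre of its underside, z up (round: yaw has no meaning).
- red_tin: Closed round tin, steel with a red band and red lid, 64 mm diameter, 58 mm high, about 240 g, loose; at the start at the bottom of the stack, standing on the scale pan. Origin: centre of its underside, z up (round: yaw has no meaning).
- check_weight: Brass check weight, about 480 g, loose, standing on the table: cylinder 40 mm diameter and 45 mm high, above it a neck 14 mm thick and a knob 22 mm across between 53 and 65 mm above the foot. Origin: centre of its underside, z up.
- blue_mat: Plain blue round mat, 64 mm diameter, 4 mm thick, fixed flat on the table. Origin: centre of its underside (on the table), z up; its top is 4 mm higher.
- yellow_mat: Plain yellow round mat, 78 mm diameter, 4 mm thick, fixed flat on the table. Origin: centre of its underside (on the table), z up; its top is 4 mm higher.
- red_mat: Plain red round mat, 92 mm diameter, 4 mm thick, fixed flat on the table. Origin: centre of its underside (on the table), z up; its top is 4 mm higher.
- pan (a point): Centre of the top face of the scale's fixed, flat steel pan (150 mm across, top 60 mm above the table, does not sink). A dark circle, 66 mm inside the line, is marked round this point (partly hidden by the tins at the start). Fixed black housing below, 42 mm high, 190 mm wide, from 137 mm before (display, towards the robot, point -x) to 93 mm behind this point.
- jug: Bystander, leave alone: white plastic mixing jug, 84 mm across, 100 mm high, handle to its own +y reaching 70 mm from the centre, two stirring sticks rising to 155 mm. Origin: centre of its underside.
- hardener_can: Bystander, leave alone: rectangular steel can with green band and red cap, 50 by 85 mm, 85 mm high (cap to 103 mm). Origin: centre of its underside.

How it is judged:
By the outcome, as a careful person would: the job done as asked, in the order asked, and still so for the second after the job is handed in, with the robot touching nothing.
It also fails if it takes over 96 s, if anything falls off the work surface, if the arm or the gripper's body presses on something with over 40 N, if the wrist force passes 120 N, or if a joint passes its speed limit or range.

## Working session

There is one attempt and no reset: what is moved stays moved. The work goes in short steps, Python scripts to look and compute and a tool call to move; the robot and the scene stay as the last step left them, time stands still between calls to the robot, and variables do not carry over. Pictures are saved under pics/ and viewed, at most 14 in all, crops included, and the job is handed in when it is done.

Besides the shell and the picture viewer there is one more tool, called as a command line: name --pt "numbers of a row" for each row, then --argument value for the rest. drive_tool: Moves the arm, as the interface text tells. Its arguments: {"type":"object","properties":{"rows":{"type":"array"},"force":{"type":"number"}},"required":["rows"]}

```bash
mkdir -p pics; ls; cat > h.py <<'E'
import numpy as np, cv2
from workcell import status, read_camera, workorder, masks_of
def save(p,n): cv2.imwrite('pics/'+n+'.png',cv2.cvtColor(p['color'],cv2.COLOR_RGB2BGR))
def ray(p,u,v):
    W=np.array(p['world_from_camera']);K=np.array(p['intrinsics'])
    d=np.array([(u-K[0,2])/K[0,0],-(v-K[1,2])/K[1,1],-1.]);return W[:3,3],W[:3,:3]@d
def hit(p,u,v,z):
    o,d=ray(p,u,v);return o+d*(z-o[2])/d[2]
E
python3 - <<'E'
from h import *
s=status.read_state();print({k:np.round(v,3) for k,v in s.items()})
names="blue_tin yellow_tin red_tin check_weight blue_mat yellow_mat red_mat pan jug hardener_can".split()
for c in ("top","side"):
    p=read_camera(c);save(p,c+'0');print(c,[k for k in p],np.round(p['intrinsics'],1).tolist(),np.round(p['world_from_camera'],3).tolist())
    for n in names:
        for m in masks_of(p,n)[:2]:
            ys,xs=np.nonzero(m['mask']);print(n,round(m['score'],2),np.round(m['bbox']).tolist(),round(xs.mean(),1),round(ys.mean(),1),len(xs))
E
```

```text
pics
{'time': np.float64(0.0), 'q': array([ 1.187,  0.265,  1.605, -0.   ,  1.274, -0.037]), 'joint_vel': array([ 0.002, -0.001, -0.   , -0.   ,  0.001,  0.   ]), 'joint_torque': array([-1.0000e-03, -5.1512e+01, -3.6730e+01, -0.0000e+00,  1.3000e-02,
        0.0000e+00]), 'tool_pos': array([0.229, 0.634, 0.195]), 'tcp_rot': array([-5.420e-01, -3.094e+00,  3.000e-03]), 'wrist_force': array([-0.712,  0.232,  0.488]), 'torque': array([-0.01 ,  0.019, -0.022]), 'grip_force': np.float64(0.0), 'width': np.float64(0.998)}
top ['color', 'intrinsics', 'world_from_camera', 'shot'] [[371.5, 0.0, 315.9], [0.0, 371.5, 202.8], [0.0, 0.0, 1.0]] [[0.005, 0.993, -0.119, 0.444], [-1.0, 0.006, 0.007, 0.093], [0.007, 0.119, 0.993, 1.321], [0.0, 0.0, 0.0, 1.0]]
blue_tin 0.41 [341.0, 214.0, 352.0, 231.0] 346.0 222.3 135
blue_mat 0.54 [418.0, 203.0, 435.0, 226.0] 423.6 213.9 222
yellow_mat 0.72 [404.0, 254.0, 427.0, 276.0] 415.0 264.9 379
red_mat 0.92 [239.0, 201.0, 265.0, 228.0] 251.0 214.2 475
pan 0.66 [313.0, 194.0, 372.0, 265.0] 343.3 233.5 3348
pan 0.62 [339.0, 217.0, 352.0, 230.0] 345.4 222.5 105
jug
[... 172 characters left out ...]
.988, 0.1, -0.12, 0.443], [-0.155, 0.714, -0.682, -0.596], [0.017, 0.693, 0.721, 0.842], [0.0, 0.0, 0.0, 1.0]]
blue_tin 0.6 [298.0, 204.0, 312.0, 226.0] 304.6 213.6 339
yellow_tin 0.59 [292.0, 215.0, 316.0, 242.0] 303.3 231.1 372
red_tin 0.73 [287.0, 230.0, 318.0, 258.0] 303.5 246.7 539
check_weight 0.63 [234.0, 162.0, 253.0, 187.0] 243.4 177.2 221
blue_mat 0.59 [334.0, 367.0, 363.0, 397.0] 346.9 379.8 770
yellow_mat 0.36 [293.0, 218.0, 316.0, 242.0] 303.7 230.8 416
red_mat 0.75 [288.0, 166.0, 316.0, 189.0] 304.0 177.3 473
pan 0.91 [243.0, 222.0, 352.0, 305.0] 294.3 267.2 5643
jug 0.8 [274.0, 102.0, 302.0, 153.0] 287.4 130.2 857
hardener_can 0.98 [396.0, 211.0, 421.0, 261.0] 407.8 234.5 1129
```

```bash
python3 - <<'E'
import cv2
for c,(x0,y0,x1,y1) in (('top',(150,100,470,340)),('side',(190,90,470,300))):
    a=cv2.imread(f'pics/{c}0.png')[y0:y1,x0:x1];cv2.imwrite(f'pics/{c}0c.png',cv2.resize(a,None,fx=2.5,fy=2.5,interpolation=cv2.INTER_CUBIC))
E
```

```text
(no output)
```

View pics/top0c.png

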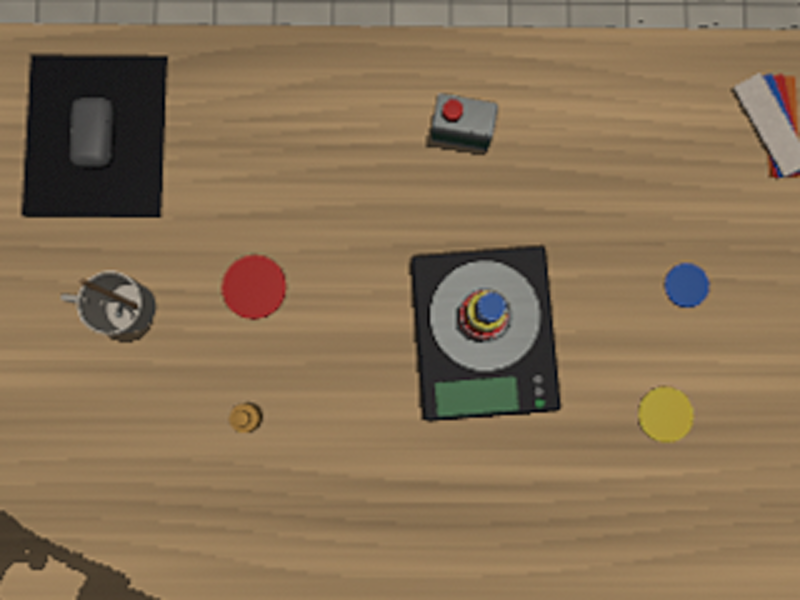

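View pics/side0.png

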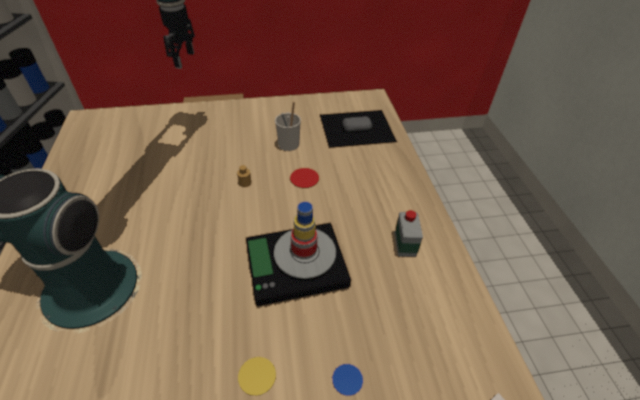

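The top view shows the pan at about px (344,226), blue tin lid (346,222), red mat (252,215), blue mat (425,214), yellow mat (416,266) and check weight (248,267). The jug (193,221) and can (335,150) are clear of these paths. Next I'll measure by colour blobs, checking top against side.

```bash
cat >> h.py <<'E'
HUE={'blue':((100,120,60),(125,255,255)),'yellow':((22,130,80),(34,255,255)),'red':((172,140,60),(180,255,255)),'red2':((0,140,60),(6,255,255)),'brass':((14,140,40),(22,255,255))}
def blobs(p,c,roi,mn=8):
    x0,y0,x1,y1=roi;h=cv2.cvtColor(p['color'],cv2.COLOR_RGB2HSV)
    m=cv2.inRange(h,*HUE[c])
    if c=='red': m|=cv2.inRange(h,*HUE['red2'])
    k=np.zeros_like(m);k[y0:y1,x0:x1]=255;m&=k
    n,l,st,ce=cv2.connectedComponentsWithStats(m)
    return sorted([(int(st[i,4]),ce[i],st[i,:4]) for i in range(1,n) if st[i,4]>=mn],key=lambda t:-t[0])
E
python3 - <<'E'
from h import *
p=read_camera('top');s=read_camera('side')
T={'blue_mat':('blue',(405,195,445,235),.004),'yellow_mat':('yellow',(395,245,440,290),.004),'red_mat':('red',(232,195,275,235),.004),
'blue_lid':('blue',(330,210,360,240),.212),'weight':('brass',(235,250,262,285),.06)}
for n,(c,r,z) in T.items():
    for b in blobs(p,c,r)[:1]: print('top',n,b[0],np.round(b[1],1),b[2],np.round(hit(p,*b[1],z)[:2],4), 'w',np.round(hit(p,b[2][0]+b[2][2],b[1][1],z)-hit(p,b[2][0],b[1][1],z),3)[1])
S={'blue_mat':('blue',(325,355,375,399),.004),'yellow_mat':('yellow',(230,350,285,399),.004),'red_mat':('red',(280,160,325,195),.004),
'blue_lid':('blue',(295,198,316,212),.212),'weight':('brass',(230,160,258,190),.03),
'yellow_tin':('yellow',(285,210,320,240),.143),'red_tin':('red',(285,225,320,262),.09)}
for n,(c,r,z) in S.items():
    for b in blobs(s,c,r)[:2]: print('side',n,b[0],np.round(b[1],1),b[2],np.round(hit(s,*b[1],z)[:2],4))
# pan disc: grey bright region
h=cv2.cvtColor(p['color'],cv2.COLOR_RGB2HSV);m=cv2.inRange(h,(0,0,110),(180,60,255));k=np.zeros_like(m);k[195:255,315:375]=255;m&=k
n,l,st,ce=cv2.connectedComponentsWithStats(m);i=1+np.argmax(st[1:,4]);cs,_=cv2.findContours((l==i).astype(np.uint8),cv2.RETR_EXTERNAL,cv2.CHAIN_APPROX_NONE)
e=cv2.fitEllipse(max(cs,key=len));print('pan',st[i],e,hit(p,*e[0],.06))
for n in('blue_tin','yellow_tin','red_tin','check_weight'):
    m=masks_of(s,n)[0];l,t,r,b=m['bbox'];print(n,hit(s,(l+r)/2,(t+b)/2,{'blue_tin':.19,'yellow_tin':.143,'red_tin':.089,'check_weight':.03}[n]))
E
```

```text
top blue_mat 225 [424.3 213.9] [416 206  17  17] [ 0.5643 -0.303 ] w -0.061
top yellow_mat 389 [415.8 265.4] [405 255  22  22] [ 0.3827 -0.2677] w -0.077
top red_mat 512 [251.1 214.3] [239 202  25  26] [0.5594 0.3141] w -0.089
top blue_lid 81 [346.2 222.3] [341 218  11  11] [ 0.5186 -0.0055] w -0.033
top weight 111 [247.8 266.8] [242 262  13  11] [0.378  0.3112] w -0.043
side blue_mat 676 [347.2 379.3] [333 365  29  30] [ 0.566  -0.3043]
side yellow_mat 1110 [256.5 375.8] [238 357  38  38] [ 0.3833 -0.2698]
side red_mat 447 [304.1 177.5] [290 168  29  20] [0.56   0.3121]
side blue_lid 94 [304.5 206.9] [299 203  12   9] [ 0.5191 -0.0065]
side weight 180 [243.8 176.5] [238 167  13  19] [0.3779 0.3126]
side yellow_tin 120 [304.  233.9] [295 229  19  10] [ 0.5152 -0.0247]
side yellow_tin 51 [301.5 223. ] [295 217  19  10] [0.5139 0.0082]
side red_tin 184 [303.8 250.7] [292 244  25  13] [ 0.5136 -0.0318]
side red_tin 73 [302.9 239.3] [292 232  24  12] [0.5159 0.0023]
pan [ 322  205   44   43 1121] ((343.4598083496094, 225.8365936279297), (42.33710479736328, 42.913578033447266), 121.95066833496094) [ 0.51686578 -0.00976582  0.06      ]Traceback (most recent call last):
  File "<stdin>", line 17, in <module>
IndexError: list index out of range
```

drive_tool --pt "0 0 7 0 0 -0.014 1" --pt "0 0 7 0 0 -0.014 1" --pt "0 0 7 0 0 -0.014 1" --pt "0 0 7 0 0 -0.014 1" --pt "0 0 7 0 0 -0.014 1" --pt "0 0 7 0 0 -0.014 1" --pt "0 0 7 0 0 -0.014 1" --pt "0 0 7 0 0 -0.014 1"

```text
time: 1.92
tool_pos: [0.2294, 0.6347, 0.3094]
tcp_rot: [1.939, 2.472, -0.0]
wrist_force: [0.3, -0.8, 0.5]
width: 0.999
grip_force: 0.0
```

drive_tool --pt "0 0 7 0 0 -0.014 1" --pt "0 0 7 0 0 -0.014 1" --pt "0 0 0 -0.035 0.016 0 1" --pt "0 0 0 -0.035 0.016 0 1" --pt "0 0 0 -0.035 0.016 0 1" --pt "0 0 0 -0.035 0.016 0 1" --pt "0 0 0 -0.035 0.016 0 1" --pt "0 0 0 -0.035 0.016 0 1"

```text
time: 2.58
tool_pos: [0.3262, 0.4234, 0.3368]
tcp_rot: [2.218, 2.224, 0.001]
wrist_force: [0.7, 0.5, 1.0]
width: 0.999
grip_force: 0.0
```

drive_tool --pt "0 0 0 -0.036 0.016 0 1" --pt "0 0 0 -0.036 0.016 0 1" --pt "0 0 0 -0.036 0.016 0 1" --pt "0 0 0 -0.036 0.016 0 1" --pt "0 0 0 -0.036 0.016 0 1" --pt "0 0 0 -0.036 0.016 0 1" --pt "0 0 0 -0.036 0.016 0 1" --pt "0 0 0 -0.036 0.016 0 1"

```text
time: 3.25
tool_pos: [0.4549, 0.1355, 0.3371]
tcp_rot: [2.218, 2.224, 0.002]
wrist_force: [1.6, 0.1, -0.7]
width: 0.999
grip_force: 0.0
```

drive_tool --pt "0 0 0 -0.036 0.016 0 1" --pt "0 0 0 -0.036 0.016 0 1" --pt "0 0 0 -0.036 0.016 0 1" --pt "0 0 0 -0.02 0.01 0 1" --pt "0 0 0 0 0 0 1" --pt "0 0 0 0 0 0 1"

```text
time: 3.75
tool_pos: [0.513, 0.0084, 0.3365]
tcp_rot: [-2.222, -2.22, 0.0]
wrist_force: [0.2, -0.4, -0.2]
width: 1.001
grip_force: 0.0
```

```bash
cat >> h.py <<'E'
from scipy.spatial.transform import Rotation as R
def wrist():
    s=status.read_state();p=read_camera('wrist');T=np.eye(4);T[:3,:3]=R.from_rotvec(s['tcp_rot']).as_matrix();T[:3,3]=s['tool_pos']
    p['world_from_camera']=T@np.array(p['mount']);return s,p
E
python3 - <<'E'
from h import *
s,p=wrist();save(p,'w1');print(s['tool_pos'],s['tcp_rot'],s['time'],np.round(p['mount'],3).tolist(),np.round(p['intrinsics'],1).tolist())
E
```

```text
[0.51299831 0.00837888 0.33645337] [-2.22162849e+00 -2.22018884e+00  2.64105798e-04] 3.75 [[0.0, 0.954, 0.3, 0.075], [1.0, -0.0, -0.0, 0.001], [-0.0, 0.3, -0.954, -0.177], [0.0, 0.0, 0.0, 1.0]] [[291.7, 0.0, 318.4], [0.0, 291.7, 196.0], [0.0, 0.0, 1.0]]
```

View pics/w1.png

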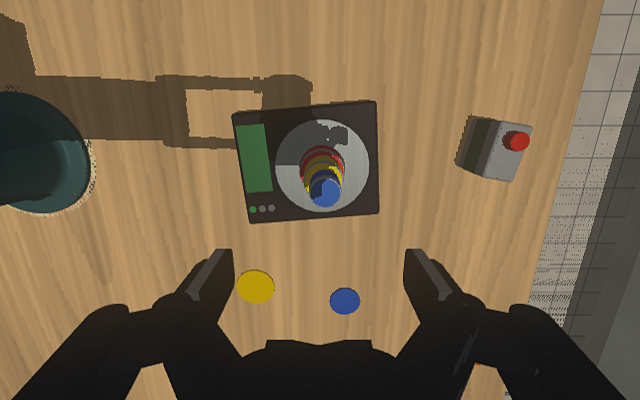

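```bash
python3 - <<'E'
from h import *
s,p=wrist()
for n,c,r,z in (('lid','blue',(295,160,355,215),.212),('bm','blue',(320,280,370,320),.004),('ym','yellow',(225,262,285,310),.004)):
    for b in blobs(p,c,r)[:2]: print(n,b[0],b[1],b[2],np.round(hit(p,*b[1],z),4))
a=p['color'][90:230,220:400];cv2.imwrite('pics/w1c.png',cv2.resize(a[:,:,::-1],None,fx=4,fy=4,interpolation=cv2.INTER_CUBIC))
E
```

```text
lid 485 [327.4742268  194.48041237] [312 180  28  28] [ 0.5233 -0.0086  0.212 ]
bm 605 [344.05289256 301.1768595 ] [330 289  30  26] [ 0.5668 -0.3032  0.004 ]
ym 1000 [255.016 286.557] [236 270  39  34] [ 0.385  -0.2684  0.004 ]
```

View pics/w1c.png

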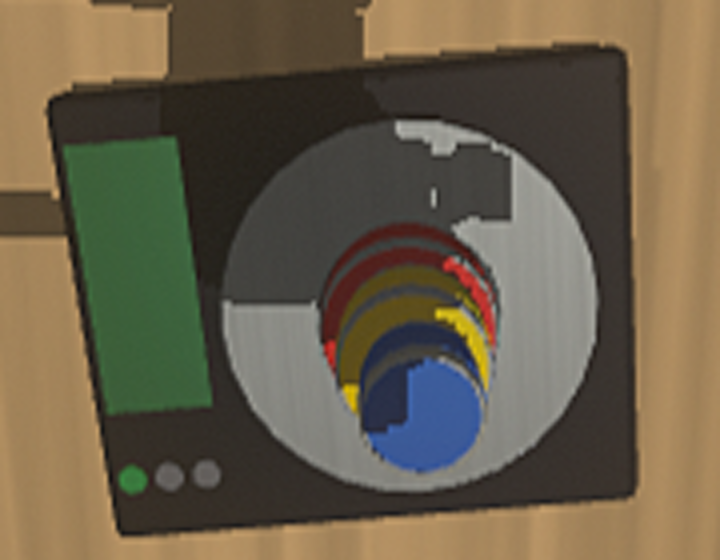

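The lid is at px (326,194), giving (0.521,-0.008), which agrees with the top and side cameras. Now descending to grasp the blue tin.

drive_tool --pt "0 0 0 -0.0155 0.0075 0.02 1" --pt "0 0 0 0 0 0.035 1" --pt "0 0 0 0 0 0.035 1" --pt "0 0 0 0 0 0.03 1" --pt "0 0 0 0 0 0.02 1" --pt "0 0 0 0 0 0.02 1" --pt "0 0 0 0 0 0 1" --pt "0 0 0 0 0 0 1"

```text
time: 4.52
tool_pos: [0.5191, -0.0047, 0.1759]
tcp_rot: [-2.215, -2.225, 0.002]
wrist_force: [-0.3, 0.1, 0.9]
width: 0.999
grip_force: 0.0
```

```bash
python3 - <<'E'
from h import *
s,p=wrist();save(p,'w2');print(s['tool_pos'])
E
```

```text
[ 0.5191167  -0.00468934  0.17592163]
```

View pics/w2.png

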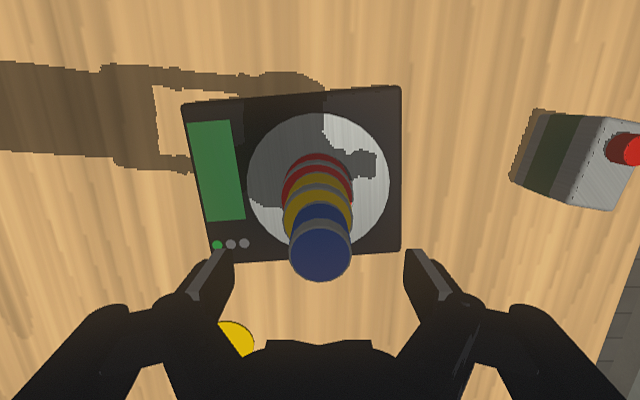

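Lid centre is at (320,253), centred between the pads at columns 232 and 406. Closing.

drive_tool --pt "0 0 0 -0.001 0 0 0.55" --pt "0 0 0 0 0 0 0.5" --pt "0 0 0 0 0 0 0.4" --pt "0 0 0 0 0 0 0.3" --pt "0 0 0 0 0 0 0.2" --pt "0 0 0 0 0 0 0.2" --pt "0 0 0 0 0 0 0.2" --pt "0 0 0 0 0 0 0.2" --force 30

```text
time: 5.23
tool_pos: [0.5208, -0.0072, 0.1785]
tcp_rot: [2.218, 2.223, 0.001]
wrist_force: [-3.4, -0.1, 7.5]
width: 0.203
grip_force: 3.6
```

```bash
python3 - <<'E'
from h import *
s,p=wrist();save(p,'w3');print({k:np.round(v,4) for k,v in s.items() if k in('tool_pos','wrist_force','width','grip_force')})
E
```

```text
{'tool_pos': array([ 0.5208, -0.0072,  0.1785]), 'wrist_force': array([-3.4261, -0.1291,  7.4811]), 'grip_force': np.float64(3.595), 'width': np.float64(0.2029)}
```

View pics/w3.png

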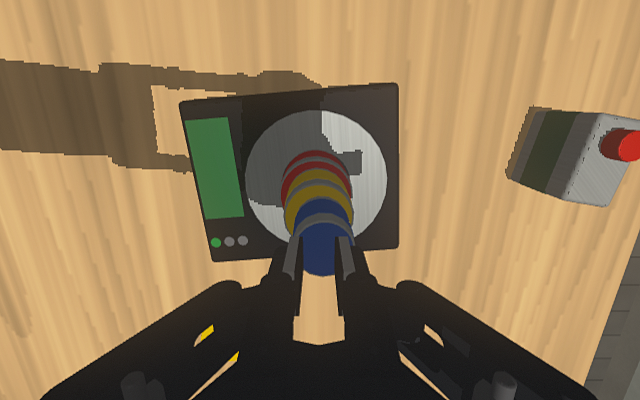

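The fingers look to have closed onto the lid (rows 235–275), pressing about 7 N, instead of around the tin. They seem shorter than the stated TCP, so I'll back off and check from the side.

drive_tool --pt "0 0 0 0 0 -0.01 0.2" --pt "0 0 0 0 0 -0.03 0.2" --pt "0 0 0 0 0 -0.03 0.2" --pt "0 0 0 0 0 0 0.2" --pt "0 0 0 0 0 0 0.2"

```text
time: 5.7
tool_pos: [0.5224, -0.0072, 0.25]
tcp_rot: [2.216, 2.221, 0.006]
wrist_force: [-0.7, 0.3, 1.0]
width: 0.198
grip_force: 0.0
```

```bash
python3 - <<'E'
from h import *
s=status.read_state();p=read_camera('side');print({k:np.round(v,4) for k,v in s.items() if k in('tool_pos','wrist_force','width','grip_force')})
a=p['color'][120:270,220:400];cv2.imwrite('pics/s2c.png',cv2.resize(a[:,:,::-1],None,fx=4,fy=4,interpolation=cv2.INTER_CUBIC))
W=np.linalg.inv(p['world_from_camera']);K=p['intrinsics']
def pr(X):
    c=W[:3,:3]@X+W[:3,3];return np.round([K[0][2]+K[0][0]*c[0]/-c[2],K[1][2]-K[1][1]*c[1]/-c[2]],1)
t=np.array(s['tool_pos'])
for dz in(0,.02,.04,.06):print(dz,pr(t+[0,0,dz]), (pr(t+[0,0,dz])-[220,120])*4)
for b in blobs(p,'blue',(290,195,320,235)):print(b[0],b[1],b[2],hit(p,*b[1],.212))
E
```

```text
{'tool_pos': array([ 0.5224, -0.0072,  0.25  ]), 'wrist_force': array([-0.7053,  0.282 ,  1.0282]), 'grip_force': np.float64(0.0), 'width': np.float64(0.1983)}
0 [306.  194.6] [344.  298.4]
0.02 [306.  187.7] [344.  270.8]
0.04 [306.  180.6] [344.  242.4]
0.06 [305.9 173.2] [343.6 212.8]
81 [304.18518519 206.82716049] [299 203  12   9] [ 0.51848424 -0.00617742  0.212     ]
67 [304.79104478 218.65671642] [298 215  14   8] [ 0.51518735 -0.04027467  0.212     ]
```

View pics/s2c.png

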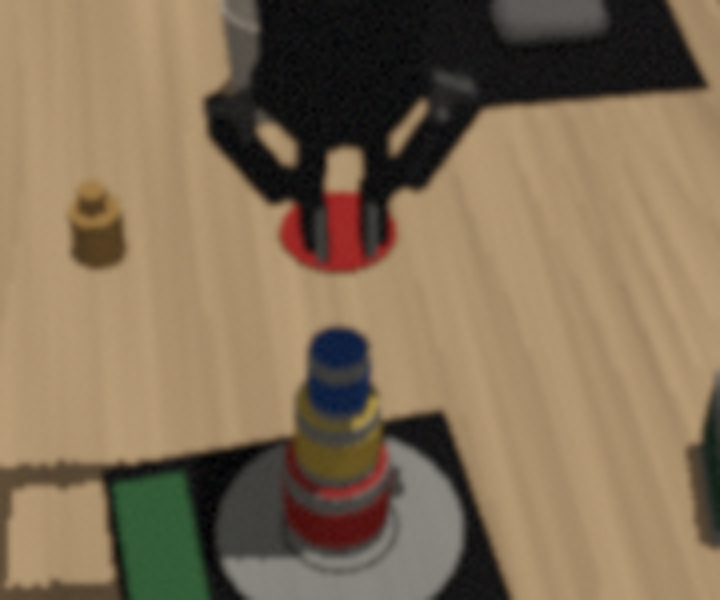

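The side view shows the fingertips at crop (344,262), about 30 mm above the reported TCP (344,298). The real fingers therefore end about 33 mm behind the reported TCP, and I'll allow for that. The stack is unmoved. Opening and descending lower.

drive_tool --pt "0 0 0 0.0005 -0.003 0 1" --pt "0 0 0 0 0 0 1" --pt "0 0 0 0 0 0 1" --pt "0 0 0 0 0 0 1" --pt "0 0 0 0 0 0 1" --pt "0 0 0 0 0 0 1"

```text
time: 6.25
tool_pos: [0.5172, -0.0065, 0.2462]
tcp_rot: [-2.219, -2.223, 0.001]
wrist_force: [0.2, -0.3, 0.0]
width: 0.994
grip_force: 0.0
```

drive_tool --pt "0 0 0 0 0 0.02 1" --pt "0 0 0 0 0 0.02 1" --pt "0 0 0 0 0 0.02 1" --pt "0 0 0 0 0 0.02 1" --pt "0 0 0 0 0 0.02 1" --pt "0 0 0 0 0 0.01 1" --pt "0 0 0 0 0 0 1" --pt "0 0 0 0 0 0 1"

```text
time: 6.92
tool_pos: [0.5172, -0.0065, 0.1365]
tcp_rot: [-2.218, -2.223, 0.001]
wrist_force: [0.8, 0.1, -0.1]
width: 1.005
grip_force: 0.0
```

```bash
python3 - <<'E'
from h import *
s,p=wrist();save(p,'w4');print(s['tool_pos'],s['width'],s['wrist_force'])
E
```

```text
[ 0.51718225 -0.00652504  0.13651906] 1.0045473369011857 [ 0.7904743   0.08957032 -0.1328785 ]
```

View pics/w4.png

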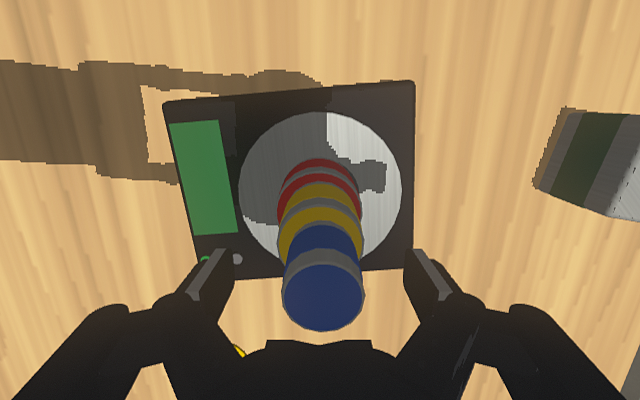

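The lid at (323,297) now sits between the pads and is about 1.5 mm towards +x. Correcting that and closing.

drive_tool --pt "0 0 0 0 0.0015 -0.003 0.7" --pt "0 0 0 0 0 0 0.6" --pt "0 0 0 0 0 0 0.5" --pt "0 0 0 0 0 0 0.4" --pt "0 0 0 0 0 0 0.3" --pt "0 0 0 0 0 0 0.2" --pt "0 0 0 0 0 0 0.2" --pt "0 0 0 0 0 0 0.2" --force 30

```text
time: 7.63
tool_pos: [0.5194, -0.0066, 0.1407]
tcp_rot: [2.218, 2.223, 0.001]
wrist_force: [-1.3, -0.2, 4.9]
width: 0.413
grip_force: 29.8
```

Gripped at width 0.413, about 35 mm. Lifting and moving over to the blue mat.

drive_tool --pt "0 0 0 0 0 -0.005 0.2" --pt "0 0 0 0 0 -0.01 0.2" --pt "0 0 0 0 0 -0.02 0.2" --pt "0 0 0 0 0 -0.025 0.2" --pt "0 0 0 -0.015 0.003 0 0.2" --pt "0 0 0 -0.03 0.005 0 0.2" --pt "0 0 0 -0.036 0.005 0 0.2" --pt "0 0 0 -0.036 0.005 0 0.2"

```text
time: 8.3
tool_pos: [0.5374, -0.1243, 0.2006]
tcp_rot: [2.216, 2.225, 0.001]
wrist_force: [0.6, -0.1, 0.8]
width: 0.41
grip_force: 30.1
```

drive_tool --pt "0 0 0 -0.036 0.005 0 0.2" --pt "0 0 0 -0.036 0.005 0 0.2" --pt "0 0 0 -0.036 0.005 0 0.2" --pt "0 0 0 -0.036 0.005 0 0.2" --pt "0 0 0 -0.025 0.005 0 0.2" --pt "0 0 0 -0.011 0.003 0.01 0.2" --pt "0 0 0 0 0 0.03 0.2" --pt "0 0 0 0 0 0.03 0.2"

```text
time: 8.97
tool_pos: [0.5671, -0.305, 0.1307]
tcp_rot: [2.218, 2.219, 0.002]
wrist_force: [0.7, -0.4, -1.4]
width: 0.418
grip_force: 30.1
```

```bash
python3 - <<'E'
from h import *
s,p=wrist();save(p,'w5');print(s['tool_pos'],s['width'],s['grip_force'],s['q'])
p=read_camera('top')
for b in blobs(p,'blue',(330,195,450,245)):print(b[0],b[1],b[2])
for z,c,r in((.168,'yellow',(325,205,365,245)),(.118,'red',(325,205,365,245))):
    for b in blobs(p,c,r):print(c,b[0],b[1],b[2],hit(p,*b[1],z))
E
```

```text
[ 0.56710281 -0.30496558  0.13068569] 0.41760813101813965 30.07803440093994 [-5.32342342e-01  2.49865257e-01  1.74629329e+00  4.89372371e-04
  1.14113956e+00 -5.33224097e-01]
205 [424.44390244 213.71707317] [416 206  17  17]
23 [439.30434783 208.7826087 ] [438 205   4   8]
yellow 157 [344.5477707  223.49681529] [338 217  14  14] [ 0.51791914 -0.00441038  0.168     ]
red 10 [338.5 231.4] [336 228   7   7] [0.49544374 0.01106663 0.118     ]
red 10 [347.9 231.6] [344 229   8   5] [ 0.49495335 -0.01935261  0.118     ]
```

View pics/w5.png

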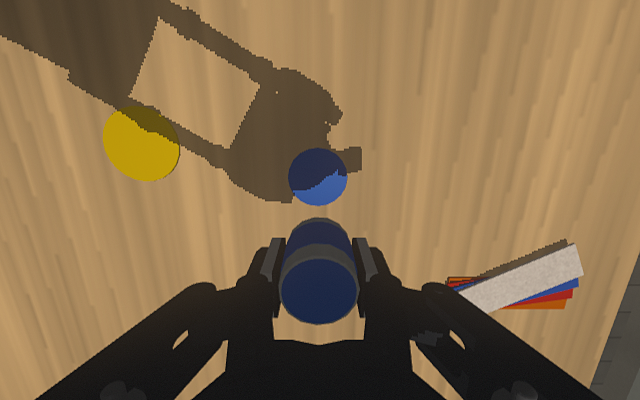

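The tin is held upright, and the mat is at px (318,177) in line with it. Checking the exact offset.

```bash
python3 - <<'E'
from h import *
s,p=wrist();c=p['color'][140:210,280:356]
m=masks_of(p,'blue_mat')
for k in m[:2]: l,t,r,b=k['bbox'];print(k['score'],k['bbox'],hit(p,(l+r)/2,(t+b)/2,.004))
print(hit(p,318,177.5,.004),s['tool_pos'])
# tin lid centre if base=TCP+.0273
print(hit(p,319,290,s['tool_pos'][2]+.0273+.044))
E
```

```text
0.69 [292.6, 154.4, 355.0, 214.0] [ 0.56616263 -0.30453476  0.004     ]
[ 0.56005376 -0.29733943  0.004     ] [ 0.56092336 -0.30041156  0.12280475]
[ 0.5627525  -0.30091208  0.19410475]
```

drive_tool --pt "0 0 0 0 0 0 0.2" --pt "0 0 0 0 0 0 0.2" --pt "0 0 0 0 0 0 0.2"

```text
time: 9.42
tool_pos: [0.5671, -0.3039, 0.1323]
tcp_rot: [2.216, 2.222, 0.002]
wrist_force: [-0.7, 0.8, -1.0]
width: 0.411
grip_force: 30.2
```

drive_tool --pt "0 0 0 0 0 0 0.2"

```text
time: 9.5
tool_pos: [0.5667, -0.3038, 0.1317]
tcp_rot: [2.216, 2.222, 0.001]
wrist_force: [-0.2, 0.3, -0.6]
width: 0.413
grip_force: 30.2
```

drive_tool --pt "0 0 0 0 0 0 0.2"

```text
time: 9.58
tool_pos: [0.5662, -0.3036, 0.1309]
tcp_rot: [2.217, 2.223, 0.001]
wrist_force: [-0.9, -0.5, -0.9]
width: 0.415
grip_force: 30.2
```

drive_tool --pt "0 0 0 0 0 0.03 0.2" --pt "0 0 0 0 0 0.035 0.2" --pt "0 0 0 0 0 0.035 0.2" --pt "0 0 0 0 0 0.025 0.2" --pt "0 0 0 0 0 0.015 0.2" --pt "0 0 0 0 0 0.005 0.2" --pt "0 0 0 0 0 0 0.2" --pt "0 0 0 0 0 0 0.2"

```text
time: 10.25
tool_pos: [0.5664, -0.3039, -0.0144]
tcp_rot: [2.218, 2.223, 0.001]
wrist_force: [0.1, -0.5, 0.5]
width: 0.411
grip_force: 30.2
```

drive_tool --pt "0 0 0 0 0 0.002 0.2" --pt "0 0 0 0 0 0.002 0.2" --pt "0 0 0 0 0 0 0.2" --pt "0 0 0 0 0 0 0.2"

```text
time: 10.58
tool_pos: [0.5661, -0.3037, -0.0184]
tcp_rot: [2.218, 2.223, 0.001]
wrist_force: [-0.5, -0.2, 0.7]
width: 0.414
grip_force: 30.2
```

Expected contact at about -0.023. Stepping down gently.

drive_tool --pt "0 0 0 0 0 0.002 0.2" --pt "0 0 0 0 0 0 0.2" --pt "0 0 0 0 0 0.001 0.2" --pt "0 0 0 0 0 0 0.2"

```text
time: 10.92
tool_pos: [0.5654, -0.3033, -0.0226]
tcp_rot: [-2.219, -2.224, 0.0]
wrist_force: [0.1, 0.1, -1.0]
width: 0.414
grip_force: 30.2
```

drive_tool --pt "0 0 0 0 0 0.001 0.2" --pt "0 0 0 0 0 0 0.2" --pt "0 0 0 0 0 0 0.2"

```text
time: 11.17
tool_pos: [0.5657, -0.3035, -0.0232]
tcp_rot: [2.219, 2.224, 0.0]
wrist_force: [0.4, 0.1, 0.7]
width: 0.41
grip_force: 30.2
```

drive_tool --pt "0 0 0 0 0 0.001 0.2" --pt "0 0 0 0 0 0 0.2" --pt "0 0 0 0 0 0 0.2"

```text
time: 11.42
tool_pos: [0.5657, -0.3035, -0.0233]
tcp_rot: [2.219, 2.224, -0.0]
wrist_force: [-2.1, 2.6, 7.0]
width: 0.411
grip_force: 30.7
```

drive_tool --pt "0 0 0 0 0 0.001 0.2" --pt "0 0 0 0 0 0 0.2" --pt "0 0 0 0 0 0 0.2"

```text
time: 11.67
tool_pos: [0.5657, -0.3035, -0.0233]
tcp_rot: [-2.219, -2.224, 0.0]
wrist_force: [-4.9, 2.5, 11.8]
width: 0.414
grip_force: 31.2
```

Contact at the predicted height. Releasing, then lifting.

drive_tool --pt "0 0 0 0 0 -0.001 0.45" --pt "0 0 0 0 0 0 0.5" --pt "0 0 0 0 0 0 0.7" --pt "0 0 0 0 0 0 1" --pt "0 0 0 0 0 0 1" --pt "0 0 0 0 0 0 1"

```text
time: 12.17
tool_pos: [0.5654, -0.3033, -0.0247]
tcp_rot: [-2.219, -2.224, 0.0]
wrist_force: [0.4, 0.3, -0.0]
width: 0.995
grip_force: 0.0
```

drive_tool --pt "0 0 0 0 0 -0.015 1" --pt "0 0 0 0 0 -0.03 1" --pt "0 0 0 0 0 -0.035 1" --pt "0 0 0 0 0 -0.04 1" --pt "0 0 0 0 0 -0.04 1" --pt "0 0 0 0 0 -0.03 1" --pt "0 0 0 0 0 0 1" --pt "0 0 0 0 0 0 1"

```text
time: 12.83
tool_pos: [0.5675, -0.3046, 0.1693]
tcp_rot: [2.214, 2.22, 0.003]
wrist_force: [0.7, -0.5, 0.3]
width: 0.997
grip_force: 0.0
```

```bash
python3 - <<'E'
from h import *
s,p=wrist();save(p,'w6');print(s['tool_pos'],s['time'])
p=read_camera('side');save(p,'s3')
for n in('blue_tin','yellow_tin','blue_mat'):
    for k in masks_of(p,n)[:2]: print(n,k['score'],k['bbox'])
for c,r,z in(('blue',(325,350,375,399),.004),('yellow',(285,205,325,245),.168)):
    for b in blobs(p,c,r):print(c,b[0],b[1],b[2],hit(p,*b[1],z))
E
```

```text
[ 0.56753941 -0.30457586  0.169254  ] 12.8333
blue_tin 0.77 [340.3, 363.5, 356.2, 386.2]
yellow_tin 0.6 [291.9, 213.0, 313.7, 243.8]
blue_mat 0.89 [331.0, 366.3, 360.7, 395.6]
blue 582 [347.22164948 379.19243986] [333 363  29  32] [ 0.56611846 -0.30412012  0.004     ]
yellow 212 [303.72169811 219.62264151] [295 213  19  14] [ 0.51748462 -0.00406261  0.168     ]
yellow 130 [304.36923077 233.81538462] [295 227  21  12] [ 0.51342497 -0.04508311  0.168     ]
```

View pics/w6.png

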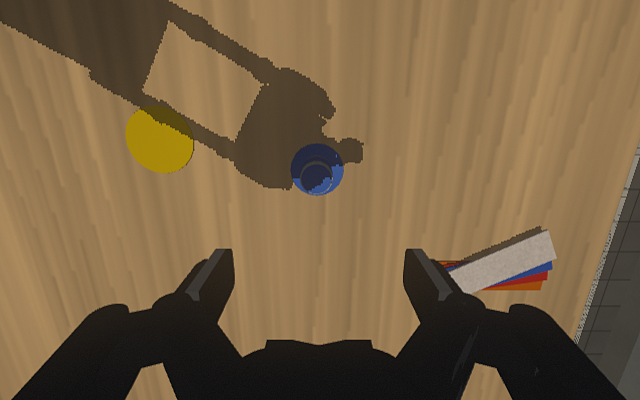

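The blue tin stands upright on its mat (px 317,177). The yellow lid is at (0.518,-0.004) in both cameras. Going there.

drive_tool --pt "0 0 0 0.02 -0.003 0 1" --pt "0 0 0 0.037 -0.006 0 1" --pt "0 0 0 0.037 -0.006 0 1" --pt "0 0 0 0.037 -0.006 0 1" --pt "0 0 0 0.037 -0.006 0 1" --pt "0 0 0 0.037 -0.006 0 1" --pt "0 0 0 0.037 -0.006 0 1" --pt "0 0 0 0.037 -0.006 0 1"

```text
time: 13.75
tool_pos: [0.5183, -0.0228, 0.1641]
tcp_rot: [-2.218, -2.222, 0.003]
wrist_force: [0.8, 0.2, 0.1]
width: 1.001
grip_force: 0.0
```

drive_tool --pt "0 0 0 0.02 -0.0025 0 1" --pt "0 0 0 0 0 0.02 1" --pt "0 0 0 0 0 0.02 1" --pt "0 0 0 0 0 0.02 1" --pt "0 0 0 0 0 0.01 1" --pt "0 0 0 0 0 0 1" --pt "0 0 0 0 0 0 1" --pt "0 0 0 0 0 0 1"

```text
time: 14.42
tool_pos: [0.5181, -0.0047, 0.0964]
tcp_rot: [2.219, 2.223, 0.001]
wrist_force: [0.5, 0.7, 0.3]
width: 1.0
grip_force: 0.0
```

```bash
python3 - <<'E'
from h import *
s,p=wrist();save(p,'w7');print(s['tool_pos'],s['tcp_rot'],s['time'])
for b in blobs(p,'yellow',(240,150,400,398)):print(b[0],b[1],b[2],hit(p,*b[1],.168))
E
```

```text
[ 0.51806822 -0.00474388  0.09635969] [2.21883563e+00 2.22313197e+00 8.86257314e-04] 14.4167
7906 [318.54831773 290.5569188 ] [265 245 108  92] [ 0.51887199 -0.00478942  0.168     ]
1831 [318.41507373 225.05734571] [267 207 105  62] [0.51875017 0.02520802 0.168     ]
```

View pics/w7.png

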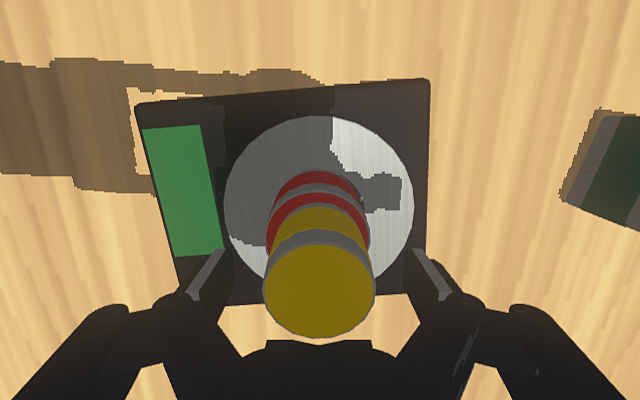

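The yellow lid at (319,291) is centred between the pads. Closing.

drive_tool --pt "0 0 0 0 0.0005 0.005 0.85" --pt "0 0 0 0 0 0 0.75" --pt "0 0 0 0 0 0 0.65" --pt "0 0 0 0 0 0 0.55" --pt "0 0 0 0 0 0 0.4" --pt "0 0 0 0 0 0 0.4" --pt "0 0 0 0 0 0 0.4" --force 40

```text
time: 15.05
tool_pos: [0.5184, -0.0046, 0.0912]
tcp_rot: [2.218, 2.223, 0.001]
wrist_force: [-0.7, -0.3, 2.6]
width: 0.578
grip_force: 41.6
```

drive_tool --pt "0 0 0 0 0 -0.0005 0.4" --pt "0 0 0 0 0 0 0.4" --pt "0 0 0 0 0 0 0.4"

```text
time: 15.3
tool_pos: [0.5179, -0.0045, 0.0912]
tcp_rot: [2.219, 2.224, 0.0]
wrist_force: [0.0, 0.3, 0.7]
width: 0.576
grip_force: 41.5
```

drive_tool --pt "0 0 0 0 0 -0.005 0.4" --pt "0 0 0 0 0 -0.015 0.4" --pt "0 0 0 0 0 -0.03 0.4" --pt "0 0 0 -0.015 -0.0075 0 0.4" --pt "0 0 0 -0.03 -0.0155 0 0.4" --pt "0 0 0 -0.03 -0.0155 0 0.4" --pt "0 0 0 -0.03 -0.0155 0 0.4" --pt "0 0 0 -0.03 -0.0155 0 0.4"

```text
time: 15.97
tool_pos: [0.4474, -0.1404, 0.1411]
tcp_rot: [-2.217, -2.225, 0.001]
wrist_force: [0.5, 0.2, -1.7]
width: 0.577
grip_force: 41.8
```

drive_tool --pt "0 0 0 -0.03 -0.0155 0 0.4" --pt "0 0 0 -0.03 -0.0155 0 0.4" --pt "0 0 0 -0.03 -0.0155 0 0.4" --pt "0 0 0 -0.025 -0.0125 0 0.4" --pt "0 0 0 -0.014 -0.006 0.01 0.4" --pt "0 0 0 0 0 0.02 0.4" --pt "0 0 0 0 0 0.01 0.4" --pt "0 0 0 0 0 0 0.4"

```text
time: 16.63
tool_pos: [0.3814, -0.267, 0.0982]
tcp_rot: [-2.215, -2.218, 0.001]
wrist_force: [-0.8, 0.8, -2.1]
width: 0.574
grip_force: 41.8
```

drive_tool --pt "0 0 0 0 0 0 0.4" --pt "0 0 0 0 0 0 0.4" --pt "0 0 0 0 0 0 0.4"

```text
time: 16.88
tool_pos: [0.3849, -0.2688, 0.1022]
tcp_rot: [2.217, 2.224, 0.0]
wrist_force: [0.5, 0.9, -1.0]
width: 0.578
grip_force: 41.8
```

```bash
python3 - <<'E'
from h import *
s,p=wrist();save(p,'w8');print(s['tool_pos'],s['width'],s['grip_force'],s['wrist_force'])
for b in blobs(p,'yellow',(200,100,440,398),100):print(b[0],b[1],b[2],hit(p,*b[1],.004))
for k in masks_of(p,'yellow_mat')[:2]: l,t,r,b=k['bbox'];print(k['score'],k['bbox'],hit(p,(l+r)/2,(t+b)/2,.004))
p=read_camera('top')
for b in blobs(p,'red',(325,205,365,245)):print(b[0],b[1],b[2],hit(p,*b[1],.118))
p=read_camera('side')
for b in blobs(p,'red',(280,215,325,265)):print(b[0],b[1],b[2],hit(p,*b[1],.118))
E
```

```text
[ 0.3849185  -0.26880309  0.10217388] 0.5779481644208045 41.793068647384644 [ 0.53646379  0.89712452 -1.02734964]
8318 [318.37833614 297.41091609] [262 251 113  93] [ 0.38633497 -0.39866324  0.004     ]
4138 [317.0258579  179.86853552] [278 146  79  68] [ 0.38452638 -0.26391802  0.004     ]
2046 [318.6886608  229.68377322] [265 210 109  66] [ 0.38635458 -0.3166806   0.004     ]
0.87 [277.1, 145.3, 360.2, 209.7] [ 0.38609805 -0.26154268  0.004     ]
249 [343.1686747  224.93172691] [334 216  19  19] [ 0.5164447  -0.00412455  0.118     ]
370 [303.63513514 233.78378378] [292 225  24  19] [ 0.51698954 -0.00394054  0.118     ]
177 [303.70621469 250.69491525] [292 244  25  13] [ 0.51064135 -0.05271899  0.118     ]
```

drive_tool --pt "0 0 0 0 0 0.025 0.4" --pt "0 0 0 0 0 0.035 0.4" --pt "0 0 0 0 0 0.03 0.4" --pt "0 0 0 0 0 0.02 0.4" --pt "0 0 0 0 0 0.01 0.4" --pt "0 0 0 0 0 0 0.4" --pt "0 0 0 0 0 0 0.4" --pt "0 0 0 0 0 0 0.4"

```text
time: 17.75
tool_pos: [0.3855, -0.2699, -0.0172]
tcp_rot: [2.217, 2.222, 0.001]
wrist_force: [-0.2, -0.2, -0.5]
width: 0.577
grip_force: 41.8
```

drive_tool --pt "0 0 0 0 0 0.001 0.4" --pt "0 0 0 0 0 0 0.4" --pt "0 0 0 0 0 0.001 0.4" --pt "0 0 0 0 0 0 0.4" --pt "0 0 0 0 0 0 0.4"

```text
time: 18.17
tool_pos: [0.3841, -0.269, -0.0205]
tcp_rot: [2.219, 2.224, 0.0]
wrist_force: [0.1, 0.9, -1.0]
width: 0.579
grip_force: 41.8
```

drive_tool --pt "0 0 0 0 0 0.001 0.4" --pt "0 0 0 0 0 0 0.4" --pt "0 0 0 0 0 0.001 0.4" --pt "0 0 0 0 0 0 0.4" --pt "0 0 0 0 0 0 0.4"

```text
time: 18.58
tool_pos: [0.384, -0.2689, -0.0228]
tcp_rot: [2.219, 2.224, -0.0]
wrist_force: [-1.7, 0.2, -0.5]
width: 0.577
grip_force: 41.8
```

drive_tool --pt "0 0 0 0 0 0.001 0.4" --pt "0 0 0 0 0 0 0.4" --pt "0 0 0 0 0 0 0.4"

```text
time: 18.83
tool_pos: [0.384, -0.2689, -0.0228]
tcp_rot: [-2.219, -2.224, 0.0]
wrist_force: [-3.4, 2.4, 9.8]
width: 0.574
grip_force: 42.7
```

drive_tool --pt "0 0 0 0 0 -0.001 0.6" --pt "0 0 0 0 0 0 0.7" --pt "0 0 0 0 0 0 0.8" --pt "0 0 0 0 0 0 1" --pt "0 0 0 0 0 0 1"

```text
time: 19.25
tool_pos: [0.3839, -0.2688, -0.023]
tcp_rot: [-2.219, -2.224, 0.0]
wrist_force: [0.3, 1.7, 0.3]
width: 1.002
grip_force: 0.0
```

drive_tool --pt "0 0 0 0 0 -0.015 1" --pt "0 0 0 0 0 -0.035 1" --pt "0 0 0 0 0 -0.04 1" --pt "0 0 0 0 0 -0.04 1" --pt "0 0 0 0 0 -0.025 1" --pt "0 0 0 0.015 0.0075 0 1" --pt "0 0 0 0.03 0.015 0 1" --pt "0 0 0 0.03 0.015 0 1"

```text
time: 19.92
tool_pos: [0.422, -0.1939, 0.1333]
tcp_rot: [2.221, 2.219, 0.001]
wrist_force: [0.3, -0.4, -0.4]
width: 0.999
grip_force: 0.0
```

drive_tool --pt "0 0 0 0.03 0.015 0 1" --pt "0 0 0 0.03 0.015 0 1" --pt "0 0 0 0.03 0.015 0 1" --pt "0 0 0 0.03 0.015 0 1" --pt "0 0 0 0.03 0.015 0 1" --pt "0 0 0 0.025 0.0125 0 1" --pt "0 0 0 0.015 0.0075 0 1" --pt "0 0 0 0 0 0 1"

```text
time: 20.58
tool_pos: [0.5171, -0.0007, 0.1321]
tcp_rot: [-2.215, -2.227, -0.002]
wrist_force: [0.6, -0.8, 0.4]
width: 0.999
grip_force: 0.0
```

drive_tool --pt "0 0 0 0 0 0.015 1" --pt "0 0 0 0 0 0.03 1" --pt "0 0 0 0 0 0.025 1" --pt "0 0 0 0 0 0.01 1" --pt "0 0 0 0 0 0 1" --pt "0 0 0 0 0 0 1" --pt "0 0 0 0 0 0 1"

```text
time: 21.17
tool_pos: [0.5171, -0.004, 0.0536]
tcp_rot: [2.218, 2.222, 0.002]
wrist_force: [-0.1, 0.6, 0.5]
width: 1.003
grip_force: 0.0
```

```bash
python3 - <<'E'
from h import *
s,p=wrist();save(p,'w9');print(s['tool_pos'],s['time'])
for b in blobs(p,'red',(240,150,400,398),50):print(b[0],b[1],b[2],hit(p,*b[1],.118))
p=read_camera('side');save(p,'s4')
for c,r,z in(('blue',(325,350,375,399),.004),('yellow',(230,340,290,399),.004)):
    for b in blobs(p,c,r):print(c,b[0],b[1],b[2],hit(p,*b[1],z))
for n in('yellow_tin','yellow_mat'):
    for k in masks_of(p,n)[:1]: print(n,k['score'],k['bbox'])
E
```

```text
[ 0.51710068 -0.00400183  0.05362612] 21.1667
12085 [318.58742242 280.82416218] [252 224 134 115] [ 0.51784466 -0.00412696  0.118     ]
1768 [317.55486425 205.7290724 ] [259 189 118  55] [0.51734203 0.03143999 0.118     ]
blue 589 [347.30390492 379.31748727] [333 363  29  32] [ 0.56623348 -0.30438942  0.004     ]
yellow 1027 [256.27555988 375.07108082] [238 355  38  40] [ 0.38300113 -0.26828422  0.004     ]
yellow_tin 0.8 [241.3, 352.9, 268.3, 387.1]
yellow_mat 0.67 [238.0, 361.8, 273.0, 395.8]
```

View pics/w9.png

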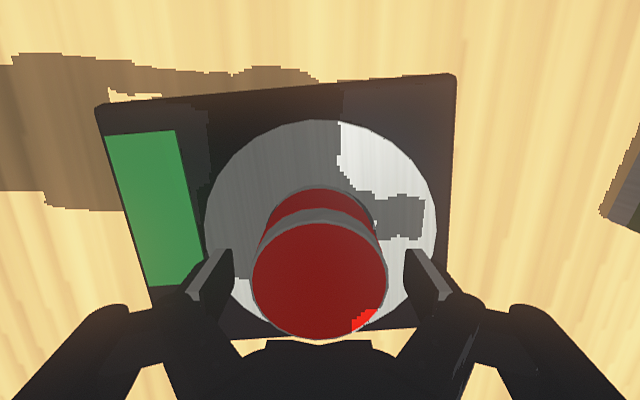

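The red lid at (319,281) is centred between the pads. Lowering 20 mm and gripping.

drive_tool --pt "0 0 0 0 0.0005 0.01 1" --pt "0 0 0 0 0 0.01 1" --pt "0 0 0 0 0 0 0.95" --pt "0 0 0 0 0 0 0.85" --pt "0 0 0 0 0 0 0.75" --pt "0 0 0 0 0 0 0.6" --pt "0 0 0 0 0 0 0.6" --pt "0 0 0 0 0 0 0.6" --force 55

```text
time: 22.03
tool_pos: [0.5163, -0.0035, 0.0321]
tcp_rot: [-2.219, -2.224, 0.0]
wrist_force: [-0.5, 0.2, -1.4]
width: 0.736
grip_force: 60.5
```

drive_tool --pt "0 0 0 0 0 0 0.6" --pt "0 0 0 0 0 0 0.6" --pt "0 0 0 0 0 0 0.6"

```text
time: 22.28
tool_pos: [0.5163, -0.0035, 0.0321]
tcp_rot: [-2.219, -2.224, 0.0]
wrist_force: [0.9, 0.8, -2.9]
width: 0.737
grip_force: 60.5
```

drive_tool --pt "0 0 0 0 0 -0.005 0.6" --pt "0 0 0 0 0 -0.015 0.6" --pt "0 0 0 0 0 -0.025 0.6" --pt "0 0 0 0.016 0.002 -0.01 0.6" --pt "0 0 0 0.034 0.0045 0 0.6" --pt "0 0 0 0.034 0.0045 0 0.6" --pt "0 0 0 0.034 0.0045 0 0.6" --pt "0 0 0 0.034 0.0045 0 0.6"

```text
time: 22.95
tool_pos: [0.536, 0.1498, 0.0877]
tcp_rot: [2.22, 2.223, 0.0]
wrist_force: [0.7, 0.4, -2.4]
width: 0.74
grip_force: 60.9
```

drive_tool --pt "0 0 0 0.034 0.0045 0 0.6" --pt "0 0 0 0.034 0.0045 0 0.6" --pt "0 0 0 0.034 0.0045 0 0.6" --pt "0 0 0 0.034 0.0045 0 0.6" --pt "0 0 0 0.02 0.003 0 0.6" --pt "0 0 0 0.0085 0.0025 0 0.6" --pt "0 0 0 0 0 0 0.6" --pt "0 0 0 0 0 0 0.6"

```text
time: 23.62
tool_pos: [0.5588, 0.3125, 0.0869]
tcp_rot: [2.218, 2.225, -0.002]
wrist_force: [0.4, 1.3, -2.2]
width: 0.737
grip_force: 60.9
```

drive_tool --pt "0 0 0 0 0 0 0.6" --pt "0 0 0 0 0 0 0.6"

```text
time: 23.78
tool_pos: [0.5589, 0.3114, 0.087]
tcp_rot: [2.221, 2.222, -0.002]
wrist_force: [0.5, 0.2, -2.6]
width: 0.739
grip_force: 60.9
```

```bash
python3 - <<'E'
from h import *
s,p=wrist();save(p,'w10');print(s['tool_pos'],s['width'],s['grip_force'],s['wrist_force'])
for b in blobs(p,'red',(200,50,440,398),100):print(b[0],b[1],b[2],hit(p,*b[1],.004),'top',hit(p,b[1][0],b[2][1],.004))
p=read_camera('top');
for n in('pan','check_weight'):
    for k in masks_of(p,n)[:2]: print(n,k['score'],k['bbox'])
h=p['color'];cv2.imwrite('pics/t3c.png',cv2.resize(h[195:260,310:380,::-1],None,fx=8,fy=8,interpolation=cv2.INTER_CUBIC))
g=cv2.cvtColor(h,cv2.COLOR_RGB2HSV);m=cv2.inRange(g,(0,0,90),(180,60,255));k=np.zeros_like(m);k[195:255,315:375]=255;m&=k
n,l,st,ce=cv2.connectedComponentsWithStats(m);i=1+np.argmax(st[1:,4]);cs,_=cv2.findContours((l==i).astype(np.uint8),cv2.RETR_EXTERNAL,cv2.CHAIN_APPROX_NONE)
e=cv2.fitEllipse(max(cs,key=len));print('pan',st[i],e,hit(p,*e[0],.06))
E
```

```text
[0.55888881 0.31137227 0.08701995] 0.7392133238122981 60.90931177139282 [ 0.49328984  0.15614003 -2.57658059]
12082 [318.37725542 299.68523423] [240 249 157 101] [0.55977179 0.18999694 0.004     ] top [0.55971026 0.24941589 0.004     ]
5159 [319.93118821 173.63268075] [271 138  99  75] [0.56105099 0.3260199  0.004     ] top [0.56096626 0.35814819 0.004     ]
2835 [318.29805996 223.67407407] [248 202 145  78] [0.55960571 0.27659168 0.004     ] top [0.55958466 0.29865998 0.004     ]
pan 0.66 [314.3, 194.6, 372.7, 267.6]
pan [ 322  204   44   45 1517] ((343.6524353027344, 225.84701538085938), (42.96125411987305, 43.569419860839844), 140.49107360839844) [ 0.5168338  -0.01042033  0.06      ]
```

View pics/t3c.png

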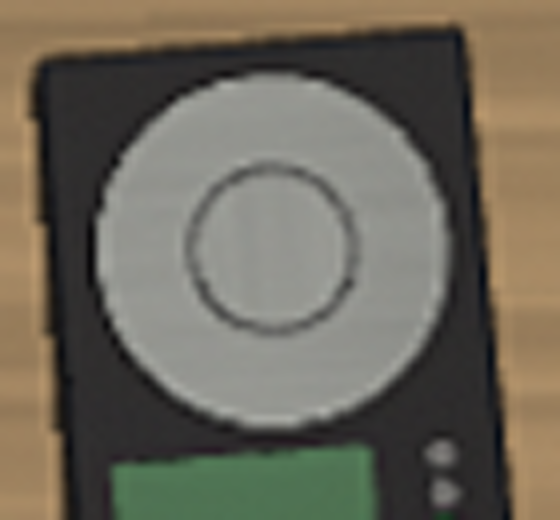

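The pan is clear, with the ring centre at px (344,226), giving (0.517,-0.010). The red mat is at (0.560,0.3125), right below the tin. Lowering.

drive_tool --pt "0 0 0 0 0 0.025 0.6" --pt "0 0 0 0 0 0.03 0.6" --pt "0 0 0 0 0 0.025 0.6" --pt "0 0 0 0 0 0.016 0.6" --pt "0 0 0 0 0 0.01 0.6" --pt "0 0 0 0 0 0 0.6" --pt "0 0 0 0 0 0 0.6" --pt "0 0 0 0 0 0 0.6"

```text
time: 24.65
tool_pos: [0.5606, 0.3137, -0.0172]
tcp_rot: [2.218, 2.223, 0.004]
wrist_force: [0.2, 0.0, -2.1]
width: 0.74
grip_force: 60.9
```

drive_tool --pt "0 0 0 0 0 0.001 0.6" --pt "0 0 0 0 0 0 0.6" --pt "0 0 0 0 0 0.001 0.6" --pt "0 0 0 0 0 0 0.6" --pt "0 0 0 0 0 0.001 0.6" --pt "0 0 0 0 0 0 0.6" --pt "0 0 0 0 0 0 0.6"

```text
time: 25.23
tool_pos: [0.559, 0.313, -0.0219]
tcp_rot: [-2.219, -2.224, 0.0]
wrist_force: [-0.2, -0.0, -1.8]
width: 0.741
grip_force: 60.9
```

drive_tool --pt "0 0 0 0 0 0.001 0.6" --pt "0 0 0 0 0 0 0.6" --pt "0 0 0 0 0 0 0.6"

```text
time: 25.48
tool_pos: [0.559, 0.313, -0.023]
tcp_rot: [-2.219, -2.224, 0.0]
wrist_force: [-0.5, 0.3, -1.7]
width: 0.734
grip_force: 60.9
```

drive_tool --pt "0 0 0 0 0 0.001 0.6" --pt "0 0 0 0 0 0 0.6" --pt "0 0 0 0 0 0 0.6"

```text
time: 25.73
tool_pos: [0.5592, 0.3131, -0.0238]
tcp_rot: [2.219, 2.224, 0.0]
wrist_force: [0.0, -1.7, -2.9]
width: 0.739
grip_force: 61.0
```

drive_tool --pt "0 0 0 0 0 0.0005 0.6" --pt "0 0 0 0 0 0 0.6" --pt "0 0 0 0 0 0 0.6"

```text
time: 25.98
tool_pos: [0.5592, 0.3131, -0.0238]
tcp_rot: [2.219, 2.224, 0.0]
wrist_force: [-1.6, -1.0, 3.5]
width: 0.739
grip_force: 61.0
```

drive_tool --pt "0 0 0 0 0 -0.0005 0.75" --pt "0 0 0 0 0 0 0.85" --pt "0 0 0 0 0 0 1" --pt "0 0 0 0 0 0 1" --pt "0 0 0 0 0 0 1"

```text
time: 26.4
tool_pos: [0.5593, 0.3131, -0.0238]
tcp_rot: [2.219, 2.224, 0.001]
wrist_force: [-0.1, 0.2, 0.1]
width: 1.001
grip_force: 0.0
```

drive_tool --pt "0 0 0 0 0 -0.01 1" --pt "0 0 0 0 0 -0.025 1" --pt "0 0 0 0 0 -0.035 1" --pt "0 0 0 0 0 -0.035 1" --pt "0 0 0 0 0 -0.025 1" --pt "0 0 0 0 -0.02 0 1" --pt "0 0 0 0 -0.035 0 1" --pt "0 0 0 0 -0.035 0 1"

```text
time: 27.07
tool_pos: [0.4698, 0.3132, 0.1082]
tcp_rot: [2.22, 2.222, 0.005]
wrist_force: [-0.7, 0.5, -0.5]
width: 0.997
grip_force: 0.0
```

drive_tool --pt "0 0 0 0 -0.035 0 1" --pt "0 0 0 -0.001 -0.035 0 1" --pt "0 0 0 0 -0.0215 0 1" --pt "0 0 0 0 0 0 1" --pt "0 0 0 0 0 0 1" --pt "0 0 0 0 0 0 1" --pt "0 0 0 0 0 0 1"

```text
time: 27.65
tool_pos: [0.3791, 0.3121, 0.107]
tcp_rot: [2.219, 2.223, 0.003]
wrist_force: [-0.3, 0.3, 0.4]
width: 1.005
grip_force: 0.0
```

```bash
python3 - <<'E'
from h import *
s,p=wrist();save(p,'w11');print(s['tool_pos'],s['time'])
for k in masks_of(p,'check_weight')[:2]: l,t,r,b=k['bbox'];print(k['score'],k['bbox'],hit(p,(l+r)/2,(t+b)/2,.035))
for b in blobs(p,'brass',(240,100,400,398),50):print(b[0],b[1],b[2],hit(p,*b[1],.035))
q=read_camera('side')
for b in blobs(q,'red',(280,140,330,195)):print(b[0],b[1],b[2])
print([ (k['score'],k['bbox']) for n in('red_tin','red_mat') for k in masks_of(q,n)[:1]])
E
```

```text
[0.37906319 0.31206794 0.10695116] 27.65
0.64 [292.6, 159.4, 340.4, 214.6] [0.378314   0.31725827 0.035     ]
1855 [316.63126685 187.793531  ] [294 162  46  52] [0.37843065 0.31652682 0.035     ]
313 [304.14057508 178.76038339] [290 171  29  17]
194 [303.82989691 163.22164948] [295 157  19  13]
[(0.83, [289.4, 155.8, 313.3, 184.0]), (0.6, [288.3, 169.2, 316.2, 191.4])]
```

View pics/w11.png

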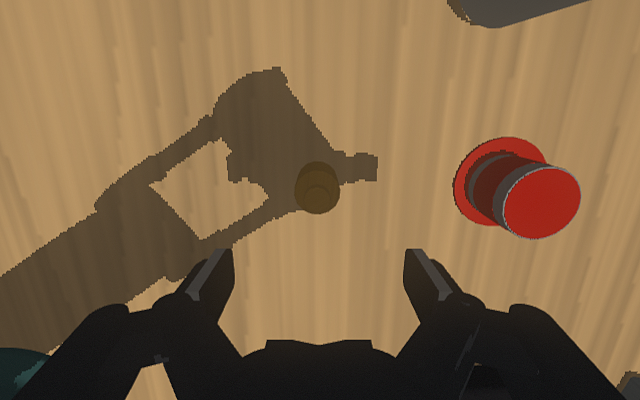

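The picture shows the red tin standing on the red mat, and the weight at (317,188) between the finger columns (mid 319). Working out the weight's y from its base and shoulder edges, and checking the red tin from the top.

```bash
python3 - <<'E'
from h import *
s,p=wrist();print(s['tool_pos'])
b=blobs(p,'brass',(240,100,400,398),50)[0];x,y,w,h=b[2]
print(b[2],'base +y edge->c',hit(p,x+w/2,y,0)[1]-.02,'shoulder -y->c',hit(p,x+w/2,y+h,.045)[1]+.02,'knob -y->c',hit(p,x+w/2,y+h,.065)[1]+.011)
p=read_camera('top')
for b in blobs(p,'red',(225,190,280,240)):
    print(b[0],b[1],b[2],hit(p,*b[1],.062),hit(p,*b[1],.004))
for n,z in(('red_tin',.062),('yellow_tin',.054),('blue_tin',.048),('check_weight',.04)):
    for k in masks_of(p,n)[:1]: l,t,r,b=k['bbox'];print(n,k['score'],k['bbox'],hit(p,(l+r)/2,(t+b)/2,z))
E
```

```text
[0.37826017 0.3115831  0.10607669]
[295 161  46  53] base +y edge->c 0.3136128880627335 shoulder -y->c 0.3152557318122428 knob -y->c 0.3139307226563609
424 [250.60141509 213.92924528] [239 202  25  26] [0.55555775 0.30595095 0.062     ] [0.56069334 0.31577358 0.004     ]
red_tin 0.77 [237.8, 204.6, 261.3, 222.3] [0.55717265 0.30956176 0.062     ]
yellow_tin 0.69 [410.1, 258.7, 429.5, 276.0] [ 0.37856674 -0.2673203   0.054     ]
blue_tin 0.64 [324.7, 137.3, 346.6, 160.1] [0.78850653 0.01563382 0.048     ]
check_weight 0.58 [244.7, 260.5, 253.8, 272.2] [0.37863108 0.30967331 0.04      ]
```

drive_tool --pt "0 0 0 0.001 -0.0005 0.025 1" --pt "0 0 0 0 0 0.035 1" --pt "0 0 0 0 0 0.03 1" --pt "0 0 0 0 0 0.025 1" --pt "0 0 0 0 0 0.015 1" --pt "0 0 0 0 0 0.005 1" --pt "0 0 0 0 0 0 1" --pt "0 0 0 0 0 0 1"

```text
time: 28.87
tool_pos: [0.3776, 0.313, -0.0283]
tcp_rot: [2.219, 2.224, 0.001]
wrist_force: [0.9, 0.2, 1.1]
width: 1.001
grip_force: 0.0
```

```bash
python3 - <<'E'
from h import *
s,p=wrist();print(s['tool_pos'],s['wrist_force'])
for k in masks_of(p,'check_weight')[:2]: print(k['score'],k['bbox'])
for b in blobs(p,'brass',(240,100,400,398),50):print(b[0],b[1],b[2])
save(p,'w12')
E
```

```text
[ 0.37760978  0.31300661 -0.02829049] [0.92348189 0.17870523 1.14530503]
0.76 [270.2, 207.5, 367.0, 344.3]
9486 [318.54121864 276.25553447] [272 209  94 136]
```

Weight is centred (bbox columns 272–366). Gripping.

drive_tool --pt "0 0 0 0 0 0 0.8" --pt "0 0 0 0 0 0 0.7" --pt "0 0 0 0 0 0 0.6" --pt "0 0 0 0 0 0 0.5" --pt "0 0 0 0 0 0 0.3" --pt "0 0 0 0 0 0 0.3" --pt "0 0 0 0 0 0 0.3" --pt "0 0 0 0 0 0 0.3" --force 70

```text
time: 29.63
tool_pos: [0.3777, 0.313, -0.0281]
tcp_rot: [2.219, 2.224, 0.002]
wrist_force: [0.3, -1.6, 6.3]
width: 0.451
grip_force: 70.0
```

drive_tool --pt "0 0 0 0 0 0 0.3" --pt "0 0 0 0 0 0 0.3"

```text
time: 29.8
tool_pos: [0.3777, 0.313, -0.0281]
tcp_rot: [2.219, 2.224, 0.001]
wrist_force: [-0.7, -1.6, 6.8]
width: 0.454
grip_force: 70.0
```

drive_tool --pt "0 0 0 0 0 -0.005 0.3" --pt "0 0 0 0 0 -0.015 0.3" --pt "0 0 0 0 0 -0.03 0.3" --pt "0 0 0 0 0 -0.035 0.3" --pt "0 0 0 0 0 -0.03 0.3" --pt "0 0 0 -0.016 0.006 -0.015 0.3" --pt "0 0 0 -0.034 0.015 0 0.3" --pt "0 0 0 -0.034 0.015 0 0.3"

```text
time: 30.47
tool_pos: [0.4137, 0.2288, 0.1023]
tcp_rot: [2.215, 2.227, 0.003]
wrist_force: [1.5, -0.8, -5.3]
width: 0.454
grip_force: 71.4
```

drive_tool --pt "0 0 0 -0.034 0.015 0 0.3" --pt "0 0 0 -0.034 0.015 0 0.3" --pt "0 0 0 -0.034 0.015 0 0.3" --pt "0 0 0 -0.034 0.015 0 0.3" --pt "0 0 0 -0.034 0.015 0 0.3" --pt "0 0 0 -0.034 0.015 0 0.3" --pt "0 0 0 -0.022 0.008 0 0.3" --pt "0 0 0 -0.013 0.005 0 0.3"

```text
time: 31.13
tool_pos: [0.5165, -0.0128, 0.1001]
tcp_rot: [-2.221, -2.221, 0.003]
wrist_force: [-0.4, 1.0, -4.9]
width: 0.453
grip_force: 71.4
```

drive_tool --pt "0 0 0 0 0 0 0.3" --pt "0 0 0 0 0 0 0.3" --pt "0 0 0 0 0 0 0.3" --pt "0 0 0 0 0 0 0.3" --pt "0 0 0 0 0 0 0.3" --pt "0 0 0 0 0 0 0.3"

```text
time: 31.63
tool_pos: [0.5165, -0.009, 0.1011]
tcp_rot: [-2.217, -2.226, 0.0]
wrist_force: [-0.2, -0.3, -4.8]
width: 0.45
grip_force: 71.4
```

```bash
python3 - <<'E'
from h import *
s,p=wrist();print(s['tool_pos'],s['width'],s['grip_force'],s['wrist_force'])
save(p,'w13')
# pan edge pixels: silver vs dark housing; rows of top edge, left/right extremes
g=cv2.cvtColor(p['color'],cv2.COLOR_RGB2HSV);m=cv2.inRange(g,(0,0,75),(180,50,255));k=np.zeros_like(m);k[80:245,170:470]=255;m&=k
n,l,st,ce=cv2.connectedComponentsWithStats(m)
i=1+np.argmax(st[1:,4]);print(st[i])
cs,_=cv2.findContours((l==i).astype(np.uint8),cv2.RETR_EXTERNAL,cv2.CHAIN_APPROX_NONE);c=max(cs,key=len)[:,0].astype(float)
W=np.array([hit(p,u,v,.06)[:2] for u,v in c])
from scipy.optimize import least_squares
f=least_squares(lambda q:np.hypot(*(W-q).T)-.075,[.517,-.01],loss='soft_l1',f_scale=.001);r=f.fun
print('pan',f.x,np.median(abs(np.hypot(*(W-f.x).T)-.075)),len(W))
E
```

```text
[ 0.51652261 -0.0090181   0.10114808] 0.4496122606068809 71.41469836235046 [-0.18965858 -0.25196612 -4.77706571]
[  227   109   189   136 18741]
pan [ 0.52009676 -0.01283926] 0.010308926649898575 751
```

```bash
python3 - <<'E'
from h import *
from scipy.optimize import least_squares
s,p=wrist();print(s['tool_pos'])
g=cv2.cvtColor(p['color'],cv2.COLOR_RGB2HSV)
for th in(65,75,85):
    m=cv2.inRange(g,(0,0,th),(180,50,255));k=np.zeros_like(m);k[80:245,170:470]=255;m&=k
    n,l,st,ce=cv2.connectedComponentsWithStats(m);i=1+np.argmax(st[1:,4])
    cs,_=cv2.findContours((l==i).astype(np.uint8),cv2.RETR_EXTERNAL,cv2.CHAIN_APPROX_NONE);c=max(cs,key=len)[:,0]
    c=c[(c[:,1]<195)&(c[:,1]>=st[i,1])];c=c[[ (abs(u-319)>75 or v<150) for u,v in c]].astype(float)
    W=np.array([hit(p,u,v,.06)[:2] for u,v in c])
    f=least_squares(lambda q:np.hypot(*(W-q[:2]).T)-q[2],[.517,-.01,.075],loss='soft_l1',f_scale=.0005);print(th,st[i],f.x,np.median(abs(f.fun)),len(W))
E
```

```text
[ 0.51665012 -0.00917353  0.10121028]
65 [  227    93   200   152 22361] [ 0.53003214 -0.00648889  0.07956255] 0.004196857638001664 443
75 [  227   109   188   136 18782] [ 0.51911975 -0.01115989  0.07387995] 0.0001747692136779555 253
85 [  227   109   188   136 18458] [ 0.51922661 -0.01150983  0.07391799] 0.00019598900010414644 252
```

Pan centre from the wrist camera is (0.519,-0.011, fitted radius 74 mm), and from the top camera (0.517,-0.010). Nudging slightly and lowering.

drive_tool --pt "0 0 0 -0.001 0.0015 0.015 0.3" --pt "0 0 0 0 0 0.02 0.3" --pt "0 0 0 0 0 0.02 0.3" --pt "0 0 0 0 0 0.009 0.3" --pt "0 0 0 0 0 0 0.3" --pt "0 0 0 0 0 0 0.3" --pt "0 0 0 0 0 0 0.3" --pt "0 0 0 0 0 0 0.3"

```text
time: 32.4
tool_pos: [0.5199, -0.0111, 0.0387]
tcp_rot: [2.217, 2.222, 0.003]
wrist_force: [0.1, 0.4, -4.0]
width: 0.453
grip_force: 71.5
```

drive_tool --pt "0 0 0 0 0 0.001 0.3" --pt "0 0 0 0 0 0 0.3" --pt "0 0 0 0 0 0.001 0.3" --pt "0 0 0 0 0 0 0.3" --pt "0 0 0 0 0 0.001 0.3" --pt "0 0 0 0 0 0 0.3" --pt "0 0 0 0 0 0 0.3"

```text
time: 32.98
tool_pos: [0.5183, -0.011, 0.0341]
tcp_rot: [-2.219, -2.224, 0.0]
wrist_force: [-0.9, -0.9, -5.3]
width: 0.448
grip_force: 71.5
```

drive_tool --pt "0 0 0 0 0 0.001 0.3" --pt "0 0 0 0 0 0 0.3" --pt "0 0 0 0 0 0 0.3"

```text
time: 33.23
tool_pos: [0.5183, -0.011, 0.0331]
tcp_rot: [-2.219, -2.224, 0.0]
wrist_force: [-0.1, 0.0, -4.4]
width: 0.456
grip_force: 71.5
```

drive_tool --pt "0 0 0 0 0 0.001 0.3" --pt "0 0 0 0 0 0 0.3" --pt "0 0 0 0 0 0 0.3"

```text
time: 33.48
tool_pos: [0.5183, -0.0111, 0.0321]
tcp_rot: [-2.219, -2.224, 0.0]
wrist_force: [-0.5, 0.1, -4.8]
width: 0.451
grip_force: 71.5
```

drive_tool --pt "0 0 0 0 0 0.0007 0.3" --pt "0 0 0 0 0 0 0.3" --pt "0 0 0 0 0 0 0.3"

```text
time: 33.73
tool_pos: [0.5184, -0.0111, 0.032]
tcp_rot: [2.219, 2.224, -0.0]
wrist_force: [-3.0, 0.6, 0.9]
width: 0.454
grip_force: 71.9
```

Contact. Releasing, then lifting clear and moving the arm back for a final check.

drive_tool --pt "0 0 0 0 0 0 0.5" --pt "0 0 0 0 0 0 0.6" --pt "0 0 0 0 0 0 0.8" --pt "0 0 0 0 0 0 1" --pt "0 0 0 0 0 0 1" --pt "0 0 0 0 0 0 1"

```text
time: 34.23
tool_pos: [0.5186, -0.0111, 0.0316]
tcp_rot: [2.219, 2.224, 0.0]
wrist_force: [-0.1, 0.1, 0.5]
width: 1.003
grip_force: 0.0
```

drive_tool --pt "0 0 0 0 0 -0.01 1" --pt "0 0 0 0 0 -0.025 1" --pt "0 0 0 0 0 -0.035 1" --pt "0 0 0 0 0 -0.04 1" --pt "0 0 0 0 0 -0.04 1" --pt "0 0 0 0.03 0 -0.02 1" --pt "0 0 0 0.03 0 0 1" --pt "0 0 0 0.03 0 0 1"

```text
time: 34.9
tool_pos: [0.5202, 0.0797, 0.2056]
tcp_rot: [2.218, 2.219, 0.008]
wrist_force: [-0.3, 0.8, -0.2]
width: 0.998
grip_force: 0.0
```

drive_tool --pt "0 0 0 0.03 0 0 1" --pt "0 0 0 0.02 0 0 1" --pt "0 0 0 0 0 0 1" --pt "0 0 0 0 0 0 1" --pt "0 0 0 0 0 0 1" --pt "0 0 0 0 0 0 1"

```text
time: 35.4
tool_pos: [0.5181, 0.128, 0.2017]
tcp_rot: [2.22, 2.223, -0.0]
wrist_force: [0.7, -0.4, -0.4]
width: 0.999
grip_force: 0.0
```

```bash
python3 - <<'E'
from h import *
s=status.read_state();print(s['tool_pos'],s['time'])
for cam in('side','top'):
    p=read_camera(cam);save(p,'f'+cam)
    R_={'side':{'red':(280,140,325,195),'yellow':(230,340,290,399),'blue':(325,350,375,399),'brass':(270,190,335,280)},'top':{'red':(225,190,280,240),'yellow':(395,245,440,290),'blue':(405,195,445,235),'brass':(320,200,370,250)}}[cam]
    for c,r in R_.items():
        for b in blobs(p,c,r)[:3]: print(cam,c,b[0],np.round(b[1],1),b[2],'z.004',np.round(hit(p,*b[1],.004)[:2],4), 'z.09',np.round(hit(p,*b[1],.09)[:2],4))
    for n,z in(('red_tin',.033),('yellow_tin',.029),('blue_tin',.026),('check_weight',.09)):
        for k in masks_of(p,n)[:1]: l,t,r,b=k['bbox'];print(cam,n,round(k['score'],2),k['bbox'],np.round(hit(p,(l+r)/2,(t+b)/2,z)[:2],4))
s,p=wrist();b=blobs(p,'brass',(150,50,500,398),50)[0];x,y,w,h=b[2];print('wrist weight',b[2],hit(p,x+w/2,y,.06)[1]-.02,hit(p,x+w/2,y+h/2,.09))
E
```

```text
[0.51809713 0.12804826 0.20168793] 35.4
side red 315 [304.3 178.8] [290 171  29  17] z.004 [0.5596 0.3058] z.09 [0.5476 0.2134]
side red 193 [303.8 163.2] [295 157  19  13] z.004 [0.5679 0.3793] z.09 [0.5551 0.2793]
side yellow 1030 [256.3 375. ] [238 354  38  41] z.004 [ 0.3831 -0.2682] z.09 [ 0.3892 -0.3017]
side blue 580 [347.4 379.2] [333 363  29  32] z.004 [ 0.5664 -0.3042] z.09 [ 0.5537 -0.3341]
side brass 261 [304.4 243.3] [298 232  14  23] z.004 [0.5263 0.0566] z.09 [ 0.5177 -0.0103]
side red_tin 0.81 [291.6, 156.8, 312.7, 183.7] [0.5543 0.3136]
side yellow_tin 0.58 [243.3, 354.2, 271.2, 387.7] [ 0.3871 -0.2702]
side blue_tin 0.95 [339.7, 362.4, 358.1, 385.5] [ 0.5683 -0.3022]
side check_weight 0.66 [295.6, 228.2, 314.7, 254.7] [ 0.5203 -0.005 ]
top red 409 [250.1 214. ] [239 202  24  26] z.004 [0.5606 0.3175] z.09 [0.553  0.3028]
top yellow 312 [416.2 265.3] [405 255  22  22] z.004 [ 0.3831 -0.2691] z.09 [ 0.387  -0.2455]
top blue 172 [424.6 213.6] [416 206  17  17] z.004 [ 0.5651 -0.3039] z.09 [ 0.5572 -0.278 ]
top brass 110 [343.4 225.4] [338 220  12  12] z.004 [ 0.5218 -0.0141] z.09 [ 0.5167 -0.0071]
top red_tin 0.82 [238.8, 206.5, 262.6, 220.7] [0.5593 0.3105]
top yellow_tin 0.51 [410.1, 257.2, 427.6, 277.7] [ 0.3769 -0.2711]
top blue_tin 0.45 [421.9, 207.5, 433.1, 220.4] [ 0.562  -0.3076]
top check_weight 0.43 [337.9, 217.4, 349.3, 233.3] [ 0.5167 -0.0078]
wrist weight [302 286  34  39] -0.03601725164307516 [ 0.5199655  -0.02196629  0.09      ]
```

All four sit within a few millimetres of their targets, in both the top and side cameras. Handing in.

```bash
python3 -c "
from h import *
print(workorder.finish_job())"
```

```text
the job is handed in; nothing more can be done
None
```

The job is handed in at about 36 s: all three tins stand on their own mats and the brass weight is in the pan's circle, each within a few millimetres of its target by the top and side cameras; one failed first try at the blue tin pressed its lid at about 7.5 N but moved nothing.

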